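# Stamp two kit tins on the x-y carrier

### The arm

A 6-joint arm with a two-finger parallel gripper is mounted at the origin on the work surface. World frame = base frame: x ahead of the robot, y to its left, z up, the work surface at z = 0. Lengths are in m, angles in degrees, forces in N, time in s.
With the tool pointing down it reaches from about 0.35 to 0.875 m from the base axis. Payload 4.2 kg.
Tool frame: the origin (TCP) lies on the front face of the gripper's body, between the roots of the fingers; the fingertips stand finger_overhang ahead of it and the grasp point (between the pads) lies 51 mm ahead of it (finger_overhang is the distance from the TCP to the fingertips, in m); z points along the fingers, y is the line along which they close (so a half turn about z gives the same grasp; the last joint's range is limited). The gripper opens to 87 mm and grips with 3 to 60 N. Pads are 19 mm wide; open, the fingers measure 117 mm over their backs; the gripper's body (75 mm by 190 mm) begins 51 mm behind the grasp point.
Start: joints at [-62.132, 22.042, 0.453, 0, -68.411, -14.817], TCP at [0.141, -0.609, 0.292] pointing down, gripper open.
Joint ranges: [-179.83, 179.83], [-69.29, 118.12], [-61.27, 80.66], [-181.25, 117.63], [-171.15, -9.14], [-177.46, 177.46]. Speed limits (degrees/s): [159.86, 159.86, 180, 180, 180, 180].

### API

Orientations are given as a 3x3 rotation matrix whose columns are the frame's x, y, z axes.
In Python, from station import sense, capture, camera_model, finish_job, finger_overhang gives the robot as it stands. The module is installed in compiled form; this text tells all that it offers.
- The arm moves only by the tool jog_arm, never from a script. Its argument "rows" is a list that holds one entry, the list of rows, each a list of 4 numbers: the shift along the tool's x, y, z in m, then the turn about the tool's z in rad. A call has 1 to 20 rows; each row shifts and turns the commanded pose from where the row before left it, along the tool's axes as they then stand; what a row does not reach is not made up. A row lasts 1/8 s, in which the tool goes at most 62.5 mm and 10.7 degrees, less where a joint would pass 70% of its speed; a pose out of reach is approached as far as the arm can. A call is refused whole if a number of a shift passes 0.0625 or a number of a turn 0.188, either way. A call with a gripper value outside its range is refused whole. "claw" is the opening, from 0 (shut) to 1 (fully open), set as the call begins (left out, the last holds). The fingers move at their own pace and stop on an object; the grip force is fixed at half the most. Time passes only in rows, so rows that do not move let the fingers close. It gives the time, the measured TCP pose, the force, the opening and the grip force at its end, in the units of the state.
- sense(): the state, without advancing time (a new reading comes with each control period).
- capture(name): name is "scene" or "top" or "wrist"; returns the picture (400x640x3 uint8, red, green, blue); there is no depth.
- camera_model(name): a dict with "fovy" (degrees; the focal length in pixels is half the picture's height over the tangent of half this angle, whatever the lens; pixels are square), "cx", "cy" (the principal point, pixels), "eye" and "rotation" of the camera in the world. Camera axes: x right, y down, z forward; pixel columns grow to the right and rows downward; lengths in m; the calibration is good to about 2 mm. A picture is of the moment at which its call begins: read the wrist's pose just before it. camera_model takes no time and is no camera call; for the wrist camera it gives the pose at the moment of the call.
- finish_job(): hands the job in; it is judged then, once.
The state is a dict: "time_s": time; "joints": joint angles; "joint_velocities": joint speeds; "effort": joint torques, N m; "tcp_pos": TCP position; "ee_rot": TCP orientation; "wrist_force": force on the tool from outside, world axes, zero at the start; "moment": the same for the moment, N m; "gripper_width": opening from 0.0 (shut) to 1.0 (fully open); "gripper_force": force on a finger pad.
Only numpy, scipy, OpenCV 4.12 (cv2) and the standard library are available. Lean on these libraries where they do the work, as an engineer would, in place of code of your own. Each camera call takes 0.05 s, during which the arm holds its last target. There are 200 camera calls.

### The job

On the bench stamping stand, slide the carrier by its handle post until the stamp's point is over the small ring on the round tin's lid, and press the stamp head well down so that the point bears firmly inside the ring; let it spring up. Then do the same for the square tin. Finally pull the carrier towards the robot to its front stop and leave it there with all three tins still in their pockets; do not bring the stamp down anywhere else, not on the oblong tin either, and leave the other things on the bench where they are.

Things in the scene. Friction and masses are not known exactly. Their poses are not given: they have to be found in the camera images.
- stand: Fixed stamping stand: dark steel bed 330 x 370 mm with a slim grey C-frame (post on the far side; arm 26 mm wide, 175 to 197 mm high) holding the vertical stamp over the bed's middle in a round nose 34 mm across, 162 to 202 mm high. Origin on the bench below the stamp's axis; x points from the handle side to the post, y left, z up. Turned by up to 15 degrees.
- carrier (a joint): Upper slide: moves the carrier along the stand's x, -0.06 m (front stop, nearest the robot) to 0.06 m, 0 when centred under the stamp. A lower cross slide lets it move along the stand's y, 85 mm either way from its start. Each has about 2.5 N of friction and stays where it is left; both are free together: the carrier moves in any horizontal direction without turning.
- carrier_mid (a point): Centre of the carrier on its pocket floor, 56 mm above the bench; axes as the stand's. The carrier is a black tray 156 x 156 mm with 2 x 2 square pockets 72 mm wide (centres 38 mm either side of the middle in x and y, walls 14 mm high); three hold a tin, one is empty.
- handle (a point): Grip point on the carrier's handle: a black upright round post 24 mm across, 62 mm tall (56 to 118 mm above the bench), standing on a bracket 145 mm from the carrier's middle on its robot side. The point is on the post's axis, 100 mm above the bench. Take it from above.
- press_head (a point): Centre of the top of the stamp's press head, a black round mushroom head 48 mm across, 237 mm above the bench when up. Press it from above with shut fingers.
- plunger (a joint): Travel of the press head: 0 up, 0.024 m fully down (stop). Its spring pushes it back up when released (about 1 N at the top, 5 N at the bottom).
- stamp: The stamp's steel point, sprung in the plunger: tapered rod 11 mm across with a flat tip 8 mm across. Meets a tin's lid when the head is 15 mm down; further travel presses it on the lid with 0.7 N for each mm (about 6 N with the head fully down, some 11 N in all on the head). Origin at the tip.
- stamp_tip (a point): Centre of the flat tip of the stamp, 107 mm above the bench when up; always on the stand's vertical axis.
- tin_round: Round aluminium kit tin, 70 mm across, 36 mm tall, loose in one of the pockets (about 1 mm play). Origin at the centre of its underside. On the middle of its lid, 92 mm above the bench, is a thin black ring 18 mm inside, the mark for the stamp.
- tin_square: Square aluminium kit tin, 69 x 69 mm, 36 mm tall, with the same ring in the middle of its lid, loose in one of the pockets (about 1.5 mm play). Origin at the centre of its underside.
- tin_oblong: Oblong aluminium kit tin, 69 x 34 mm, 36 mm tall, with the same ring, loose in one of the pockets. Not to be stamped. Origin at the centre of its underside.
- carton: Closed cardboard carton 160 x 120 x 100 mm, a bystander. Origin at the centre of its underside.
- tape_roll: Roll of paper tape lying flat, 104 mm across, 48 mm tall, a bystander. Origin at the centre of its underside.
- parts_bin: Open grey plastic bin 140 x 100 x 70 mm, a bystander. Origin at the centre of its underside.
There are look-alikes about, which are no part of the job. Leave any green look-alike of the tin_square alone. Leave any blue look-alike of the tin_round alone.

How it is judged (in metres and radians):
On the way, in this order (a step that is already met when the one before it is completed fails the run):
1. the stamp bears on the round tin's lid with more than 2.5 N, within 5 mm of the centre of its ring (contact force between stamp and tin_round above 2.5 N and horizontal distance between stamp_tip and tin_round below 0.005 m), for 0.1 s.
2. the stamp has sprung back up (value of joint plunger below 0.004 m), for 0.1 s.
3. the stamp bears on the square tin's lid with more than 2.5 N, within 5 mm of the centre of its ring (contact force between stamp and tin_square above 2.5 N and horizontal distance between stamp_tip and tin_square below 0.005 m), for 0.1 s.
4. the stamp has sprung back up (value of joint plunger below 0.004 m), for 0.1 s.
At the end, for the whole second after the job is handed in: The carrier rests at its front stop (within 6 mm), the stamp is up (head within 4 mm of the top), and all three tins sit on the floor of the carrier's pockets (within 5 mm in height) (value of joint carrier below -0.054 m and value of joint plunger below 0.004 m and not (velocity of joint carrier below -0.01 m/s) and velocity of joint carrier below 0.01 m/s and z of tin_round in the frame of carrier_mid between -0.005 and 0.005 m and z of tin_square in the frame of carrier_mid between -0.005 and 0.005 m and z of tin_oblong in the frame of carrier_mid between -0.005 and 0.005 m); the robot touches nothing.
It fails at once if the stamp is brought down (head more than 13 mm down) with its tip outside the rings of both the round and the square tin (value of joint plunger above 0.013 m and horizontal distance between stamp_tip and tin_round above 0.009 m and horizontal distance between stamp_tip and tin_square above 0.009 m).
It fails at once if a tin is lifted out of its pocket (more than 14 mm) (z of any of tin_round, tin_square, tin_oblong in the frame of carrier_mid above 0.014 m).
It fails at once if a bystander is moved more than 20 mm (distance of any of carton, tape_roll, parts_bin from where it was at the start of the episode above 0.02 m).
It also fails if it takes over 72 s, if anything falls off the work surface, if the arm or the gripper's body presses on something with over 40 N, if the wrist force passes 120 N, or if a joint passes its speed limit or range.

## Working session

There is one attempt and no reset: what is moved stays moved. The work goes in short steps, Python scripts to look and compute and a tool call to move; the robot and the scene stay as the last step left them, time stands still between calls to the robot, and variables do not carry over. Pictures are saved under pics/ and viewed, at most 10 in all, crops included, and the job is handed in when it is done.

Besides the shell and the picture viewer there is one more tool, called after "Request:" as name(argument=value, ...) on one line, values as JSON. jog_arm: Moves the arm, as the interface text tells. Its arguments: {"type":"object","properties":{"rows":{"type":"array"},"claw":{"type":"number"}},"required":["rows"]}

```bash
mkdir -p pics; python3 - <<'E'
from station import *
import cv2
for n in ("scene","top"):
    cv2.imwrite(f"pics/{n}0.png",capture(n)[:,:,::-1])
    print(n,camera_model(n))
print(finger_overhang, sense())
E
```

```text
scene {'fovy': 49.546604781917786, 'cx': 319.0435458284783, 'cy': 199.87657036539474, 'eye': array([1.31086496, 0.56447769, 1.18323608]), 'rotation': array([[-0.56884013,  0.59304676, -0.56983897],
       [ 0.8224382 ,  0.40676863, -0.39766152],
       [-0.00403926, -0.69486316, -0.71913063]])}
top {'fovy': 53.30403875378449, 'cx': 317.8572020636266, 'cy': 196.85334911931707, 'eye': array([3.57060114e-01, 5.62454727e-04, 1.38371027e+00]), 'rotation': array([[-0.0264366 , -0.9885244 ,  0.14873002],
       [-0.9995157 ,  0.028582  ,  0.01230556],
       [-0.01641534, -0.14833268, -0.98880127]])}
0.0697 {'time_s': 0.1, 'joints': array([-6.21312036e+01,  2.20871564e+01,  3.88868996e-01, -2.48380893e-02,
       -6.84106159e+01, -1.48171469e+01]), 'joint_velocities': array([ 0.00137697, -0.08502566,  0.16411683,  0.09670254,  0.01080098,
       -0.07351162]), 'effort': array([-3.48111735e-04, -3.91688919e+01,  1.87936395e+01,  4.23192635e+00,
        1.34857156e-02, -7.19247237e-05]), 'tcp_pos': array([ 0.14108616, -0.60846836,  0.29127027]), 'ee_rot': array([[-9.74202956e-01, -2.25673031e-01, -5.32130815e-04],
       [-2.25673638e-01,  9.74201169e-01,  1.86867262e-03],
       [ 9.66934481e-05,  1.94055429e-03, -9.99998112e-01]]), 'wrist_force': array([ 0.36548463, -0.24423852, -0.27923512]), 'moment': array([-0.02405914, -0.02234169, -0.06629792]), 'gripper_force': 0.0, 'gripper_width': 0.9972839457942837}
```

View pics/scene0.png

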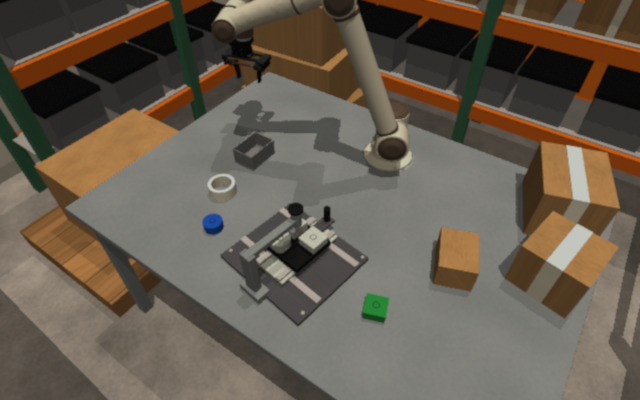

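View pics/top0.png

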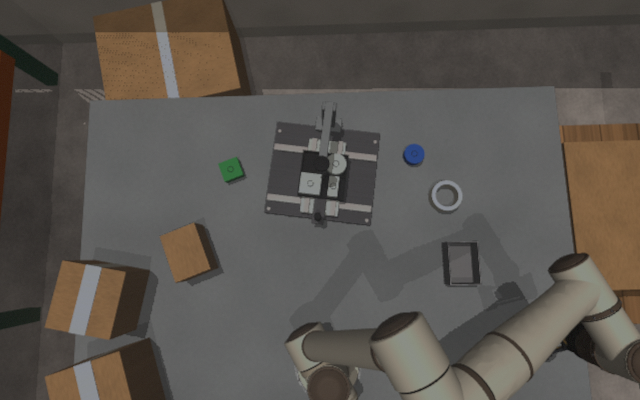

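The stand is near pixel (323,173) in the top view. The press head is at about (322,162) and the handle at (318,217). The square tin is at (311,184), the round tin at (337,163), and the oblong at (333,185). I'll enlarge this area next.

```bash
python3 - <<'E'
import cv2
im=cv2.imread("pics/top0.png")[98:232,258:392]
cv2.imwrite("pics/c1.png",cv2.resize(im,None,fx=4.4,fy=4.4,interpolation=cv2.INTER_CUBIC))
E
```

```text
(no output)
```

View pics/c1.png

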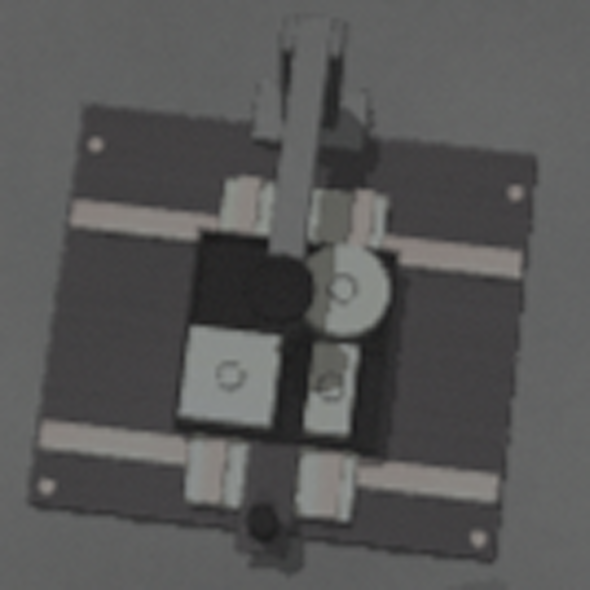

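The crop shows the press head at (279,288), round ring (342,289), square ring (230,376), and handle top (263,522). The bed corners are at (80,105), (537,155), (495,560) and (30,507).

```bash
cat > h.py <<'E'
import numpy as np
from station import *
def ray(n,u,v,z,m=None):
    m=m or camera_model(n); f=200/np.tan(np.radians(m["fovy"]/2))
    d=m["rotation"]@np.array([(u-m["cx"])/f,(v-m["cy"])/f,1]); e=m["eye"]
    return e+d*(z-e[2])/d[2]
def proj(n,p,m=None):
    m=m or camera_model(n); f=200/np.tan(np.radians(m["fovy"]/2))
    c=m["rotation"].T@(np.array(p)-m["eye"]); return c[:2]/c[2]*f+[m["cx"],m["cy"]]
E
python3 - <<'E'
from h import *
np.set_printoptions(precision=4,suppress=True)
c=lambda u,v,z: ray("top",(u+.5)/4.4-.5+258,(v+.5)/4.4-.5+98,z)
P={k:c(*v) for k,v in dict(head=(279,288,.237),rnd=(342,289,.092),sq=(230,376,.092),ob=(330,386,.092),hand=(263,522,.118),
 b0=(80,105,.015),b1=(537,155,.015),b2=(495,560,.015),b3=(30,507,.015)).items()}
for k in P: print(k,P[k])
b=[P[f"b{i}"] for i in range(4)]
for i in range(4):
    d=b[(i+1)%4]-b[i]; print(np.hypot(*d[:2]),np.degrees(np.arctan2(d[1],d[0])))
print(sum(b)/4)
d=P["rnd"]-P["sq"];print("diag",np.hypot(*d[:2]),np.degrees(np.arctan2(d[1],d[0])))
mid=(P["rnd"]+P["sq"])/2; d=mid-P["hand"]; print(mid,np.hypot(*d[:2]),np.degrees(np.arctan2(d[1],d[0])))
E
```

```text
head [0.6299 0.0028 0.237 ]
rnd [ 0.6622 -0.0443  0.092 ]
sq [0.598  0.0417 0.092 ]
ob [ 0.5882 -0.0329  0.092 ]
hand [0.485  0.0195 0.118 ]
b0 [0.8402 0.161  0.015 ]
b1 [ 0.7863 -0.2078  0.015 ]
b2 [ 0.4606 -0.159   0.015 ]
b3 [0.5124 0.2039 0.015 ]
0.372717667015717 -98.31106627305371
0.3293807269999194 171.4804016713612
0.36660469199746537 81.87785897606274
0.33062392583365413 -7.459083315239773
[ 0.6498 -0.0005  0.015 ]
diag 0.1073198620860118 -53.276542572184574
[ 0.6301 -0.0013  0.092 ] 0.1466554051738745 -8.149057551369527
```

Request:
jog_arm(rows=[[[-0.0298,0.0334,0,0],[-0.0298,0.0334,0,0],[-0.0298,0.0334,0,0],[-0.0298,0.0334,0,0],[-0.0298,0.0334,0,0],[-0.0298,0.0334,0,0],[-0.0298,0.0334,0,0],[-0.0298,0.0334,0,0],[-0.0298,0.0334,0,0],[-0.0298,0.0334,0,0],[-0.0298,0.0334,0,0],[-0.0298,0.0334,0,0],[-0.0298,0.0334,0,0],[-0.0298,0.0334,0,0],[-0.0298,0.0334,0,0],[-0.0298,0.0334,0,0],[0,0,0,0.0925],[0,0,0,0.0925],[0,0,0,0.0925],[0,0,0,0.0925]]], claw=1.0)

```text
time_s: 2.6
tcp_pos: [0.4847, 0.0195, 0.2918]
ee_rot: [[-0.989, 0.145, -0.001], [0.145, 0.989, -0.0], [0.001, -0.0, -1.0]]
wrist_force: [0.5, 0.1, -0.4]
gripper_width: 0.999
gripper_force: 0.0
```

```bash
python3 - <<'E'
from h import *
import cv2
np.set_printoptions(precision=4,suppress=True)
s=sense(); print(s["tcp_pos"],s["ee_rot"],s["joints"])
print(camera_model("wrist"))
cv2.imwrite("pics/w1.png",capture("wrist")[:,:,::-1])
E
```

```text
[0.4847 0.0195 0.2918] [[-0.9895  0.1448 -0.0011]
 [ 0.1448  0.9895 -0.0001]
 [ 0.001  -0.0003 -1.    ]] [  21.5268    8.3621  -18.549    -0.0182  -63.1486 -119.8425]
{'fovy': 62.465235744197784, 'cx': 319.9616599435256, 'cy': 200.04316208716745, 'eye': array([0.4156, 0.0306, 0.3849]), 'rotation': array([[ 0.1447,  0.9568,  0.2523],
       [ 0.9895, -0.1397, -0.0377],
       [-0.0009,  0.2551, -0.9669]])}
```

View pics/w1.png

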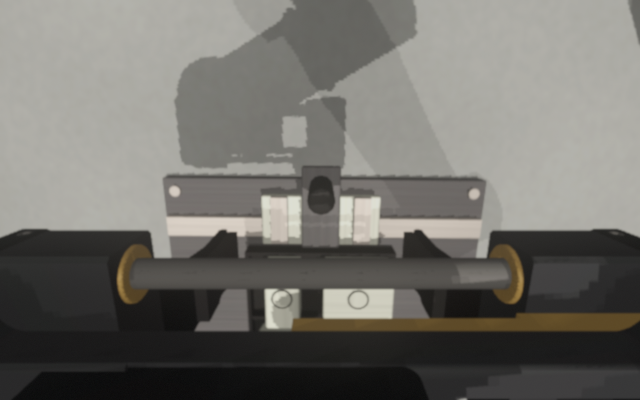

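The wrist view shows the handle top near (320,183) and the oblong and square rings at (282,298) and (358,299). The gripper hides the stamp, so I'll move forward and up to get the head and rings from close by.

Request:
jog_arm(rows=[[[0,0,-0.03,0],[0,0,-0.03,0],[-0.037,0,0,0],[-0.037,0,0,0],[-0.037,0,0,0],[-0.037,0,0,0],[-0.037,0,0,0],[0,0,0,0],[0,0,0,0]]])

```text
time_s: 3.78
tcp_pos: [0.6677, -0.0068, 0.3515]
ee_rot: [[-0.99, 0.141, -0.002], [0.141, 0.99, -0.0], [0.002, -0.0, -1.0]]
wrist_force: [-1.2, 0.3, -0.0]
gripper_width: 1.001
gripper_force: 0.0
```

```bash
python3 - <<'E'
from h import *
import cv2,pickle
np.set_printoptions(precision=4,suppress=True)
print("handle",ray("top",0,0,0) is None)
s=sense(); print(s["tcp_pos"]); m=camera_model("wrist"); pickle.dump(m,open("m2.pkl","wb"))
print(m["eye"]);im=capture("wrist")[:,:,::-1]
cv2.imwrite("pics/w2.png",im)
E
```

```text
handle False
[ 0.6677 -0.0068  0.3515]
[0.5986 0.0041 0.4447]
```

View pics/w2.png

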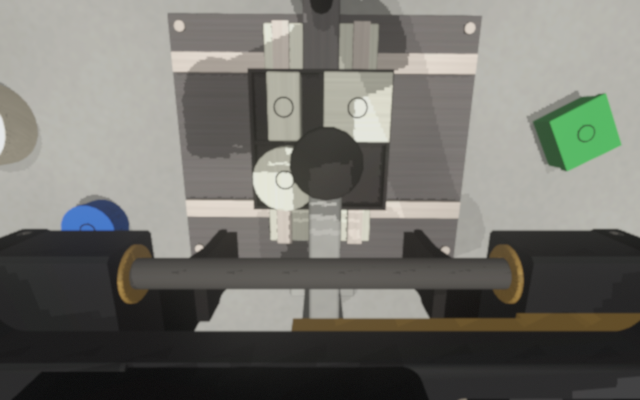

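The head is centred at (327,163), with the round ring at (285,180), square ring (358,107.5) and oblong ring (284,107). I'll compare these with the top-view estimate.

```bash
python3 - <<'E'
from h import *
import pickle
np.set_printoptions(precision=4,suppress=True)
m=pickle.load(open("m2.pkl","rb"))
P={k:ray("wrist",*v,m) for k,v in dict(head=(327,163,.237),rnd=(285,180,.092),sq=(358,107.5,.092),ob=(284,107,.092),hand=(321.5,4,.118)).items()}
a=np.radians(-8.2); S=np.array([[np.cos(a),np.sin(a)],[-np.sin(a),np.cos(a)]])
for k in P: print(k,P[k],"to head, stand axes",S@(P["head"]-P[k])[:2])
E
```

```text
head [0.6293 0.004  0.237 ] to head, stand axes [0. 0.]
rnd [ 0.6627 -0.0438  0.092 ] to head, stand axes [-0.0399  0.0426]
sq [0.5984 0.0434 0.092 ] to head, stand axes [ 0.0362 -0.0345]
ob [ 0.5871 -0.032   0.092 ] to head, stand axes [0.0366 0.0417]
hand [0.5061 0.0184 0.118 ] to head, stand axes [0.124  0.0034]
```

Request:
jog_arm(rows=[[[0.037,0,0,0],[0.037,0,0,0],[0.037,0,0,0],[0.037,0,0,0],[0.036,0,0,0],[0,0,0.025,0],[0,0,0.025,0],[0,0,0.025,0],[0,0,0.025,0],[0,0,0.025,0],[0,0,0.025,0],[0,0,0.025,0],[0,0,0.025,0],[0,0,0,0]]])

```text
time_s: 5.58
tcp_pos: [0.4844, 0.019, 0.1516]
ee_rot: [[-0.99, 0.141, -0.003], [0.141, 0.99, -0.001], [0.003, -0.001, -1.0]]
wrist_force: [-1.2, -1.0, 0.7]
gripper_width: 1.0
gripper_force: 0.0
```

Request:
jog_arm(rows=[[[0,0,0,0],[0,0,0,0],[0,0,0,0],[0,0,0,0],[0,0,0,0],[0,0,0,0],[0,0,0,0],[0,0,0,0]]], claw=0.0)

```text
time_s: 6.58
tcp_pos: [0.486, 0.0194, 0.1522]
ee_rot: [[-0.99, 0.142, 0.0], [0.142, 0.99, 0.0], [-0.0, 0.0, -1.0]]
wrist_force: [0.0, 1.5, 0.3]
gripper_width: 0.27
gripper_force: 30.0
```

The width of 0.27 is about 24 mm, so the post is held. Next I'll slide the round tin under the stamp.

Request:
jog_arm(rows=[[[0.008,0.008,0,0],[0.008,0.008,0,0],[0.008,0.009,0,0],[0.008,0.009,0,0],[0.0073,0.0083,0,0],[0,0,0,0],[0,0,0,0],[0,0,0,0]]])

```text
time_s: 7.58
tcp_pos: [0.4529, 0.0669, 0.1522]
ee_rot: [[-0.99, 0.142, -0.0], [0.142, 0.99, 0.0], [0.001, 0.0, -1.0]]
wrist_force: [-1.8, 3.6, 0.5]
gripper_width: 0.268
gripper_force: 30.0
```

Request:
jog_arm(rows=[[[0,0,0,0],[0,0,0,0],[0,0,0,0],[0,0,0,0]]], claw=1.0)

```text
time_s: 8.07
tcp_pos: [0.4532, 0.0666, 0.1523]
ee_rot: [[-0.99, 0.142, 0.0], [0.142, 0.99, -0.0], [-0.0, -0.0, -1.0]]
wrist_force: [0.4, -0.6, -0.3]
gripper_width: 0.633
gripper_force: 0.0
```

Request:
jog_arm(rows=[[[0,0,-0.02,0],[0,0,-0.04,0],[0,0,-0.04,0],[0,0,-0.04,0],[0,0,-0.04,0],[0,0,-0.02,0],[-0.036,-0.0094,0,0],[-0.036,-0.0094,0,0],[-0.036,-0.0094,0,0],[-0.0356,-0.0092,0,0],[0,0,0,0],[0,0,0,0]]], claw=0.0)

```text
time_s: 9.57
tcp_pos: [0.5895, 0.0093, 0.3518]
ee_rot: [[-0.99, 0.142, -0.001], [0.142, 0.99, -0.0], [0.001, -0.0, -1.0]]
wrist_force: [-0.5, 0.3, -0.1]
gripper_width: 0.008
gripper_force: 0.0
```

The claw began closing during the ascent, so I'll check that the carrier hasn't shifted.

```bash
python3 - <<'E'
from h import *
import cv2,pickle
m=camera_model("wrist"); pickle.dump(m,open("m3.pkl","wb"))
im=capture("wrist")[:,:,::-1]
cv2.imwrite("pics/w3.png",im)
print(proj("wrist",[.6296,.0034,.107],m),proj("wrist",[.6296,.0034,.092],m),proj("wrist",[.6296,.0034,.237],m))
cv2.imwrite("pics/w3c.png",cv2.resize(im[60:240,220:450],None,fx=3.2,fy=3.2,interpolation=cv2.INTER_CUBIC))
E
```

```text
[319.14709731 219.30362634] [319.19086242 215.13304854] [318.53579012 277.55788858]
```

View pics/w3c.png

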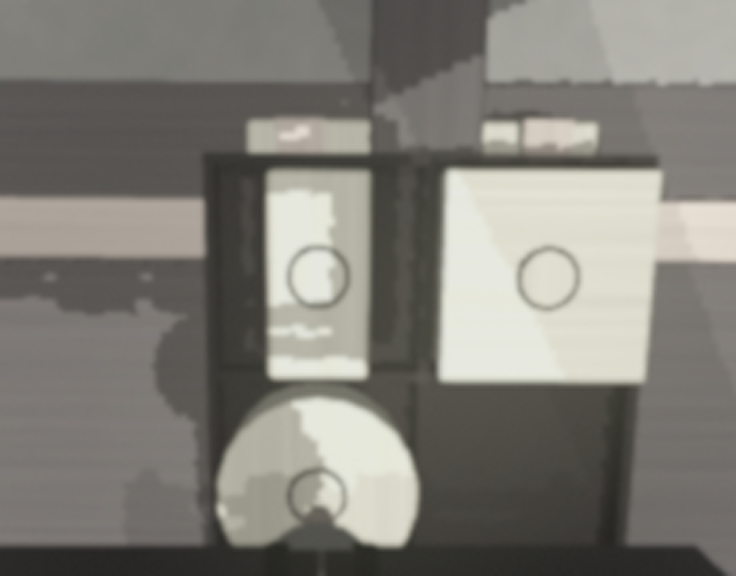

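The ring centre is at crop (318,496), where the stamp axis projects, and the tip sits at about (318,512) as predicted. The round tin is aligned, so I'll press.

Request:
jog_arm(rows=[[[-0.0203,0,0,0],[-0.0202,0,0,0],[0,0,0,0],[0,0,0.02,0],[0,0,0.02,0],[0,0,0.005,0],[0,0,0.004,0],[0,0,0.004,0],[0,0,0.004,0],[0,0,0.004,0],[0,0,0.004,0],[0,0,0.003,0],[0,0,0,0],[0,0,0,0],[0,0,0,0],[0,0,0,0]]], claw=0.0)

```text
time_s: 11.62
tcp_pos: [0.63, 0.0037, 0.2862]
ee_rot: [[-0.99, 0.141, 0.002], [0.141, 0.99, -0.0], [-0.002, 0.0, -1.0]]
wrist_force: [-4.8, 1.4, 9.5]
gripper_width: 0.001
gripper_force: 4.4
```

Request:
jog_arm(rows=[[[0,0,0.0025,0],[0,0,0,0],[0,0,0,0],[0,0,0,0]]])

```text
time_s: 12.12
tcp_pos: [0.63, 0.0037, 0.2842]
ee_rot: [[-0.99, 0.141, 0.002], [0.141, 0.99, -0.0], [-0.002, 0.0, -1.0]]
wrist_force: [-4.9, 1.8, 10.4]
gripper_width: 0.003
gripper_force: 5.2
```

Request:
jog_arm(rows=[[[0,0,-0.01,0],[0,0,-0.02,0],[0,0,-0.04,0],[0,0,0,0],[0,0,0,0]]])

```text
time_s: 12.75
tcp_pos: [0.6299, 0.0037, 0.3507]
ee_rot: [[-0.99, 0.142, -0.001], [0.142, 0.99, 0.0], [0.001, 0.0, -1.0]]
wrist_force: [0.7, 0.5, -0.2]
gripper_width: 0.003
gripper_force: 0.0
```

Request:
jog_arm(rows=[[[0.046,0.0093,0,0],[0.046,0.0093,0,0],[0.046,0.0092,0,0],[0.046,0.0092,0,0],[0,0,0,0],[0,0,0,0],[0,0,0.025,0],[0,0,0.025,0],[0,0,0.025,0],[0,0,0.025,0],[0,0,0.025,0],[0,0,0.025,0],[0,0,0.025,0],[0,0,0.0235,0],[0,0,0,0]]], claw=1.0)

```text
time_s: 14.62
tcp_pos: [0.4528, 0.0655, 0.151]
ee_rot: [[-0.99, 0.143, -0.005], [0.143, 0.99, -0.003], [0.005, -0.003, -1.0]]
wrist_force: [-0.0, -0.8, 0.8]
gripper_width: 0.999
gripper_force: 0.0
```

Request:
jog_arm(rows=[[[0,0,0,0],[0,0,0,0],[0,0,0,0],[0,0,0,0],[0,0,0,0],[0,0,0,0],[0,0,0,0],[0,0,0,0]]], claw=0.0)

```text
time_s: 15.62
tcp_pos: [0.4531, 0.0665, 0.1532]
ee_rot: [[-0.99, 0.142, 0.0], [0.142, 0.99, 0.0], [-0.0, 0.0, -1.0]]
wrist_force: [0.0, 0.8, -0.2]
gripper_width: 0.268
gripper_force: 30.0
```

Request:
jog_arm(rows=[[[-0.0076,-0.0077,0,0],[-0.0076,-0.0077,0,0],[-0.0076,-0.0077,0,0],[-0.0076,-0.0077,0,0],[-0.0076,-0.0077,0,0],[-0.0076,-0.0076,0,0],[-0.0076,-0.0076,0,0],[-0.0076,-0.0076,0,0],[-0.0076,-0.0076,0,0],[-0.0076,-0.0076,0,0],[0,0,0,0],[0,0,0,0],[0,0,0,0]]])

```text
time_s: 17.25
tcp_pos: [0.5178, -0.0204, 0.1533]
ee_rot: [[-0.99, 0.142, 0.001], [0.142, 0.99, -0.0], [-0.001, -0.0, -1.0]]
wrist_force: [3.4, -3.4, -1.3]
gripper_width: 0.269
gripper_force: 30.0
```

Request:
jog_arm(rows=[[[0,0,0,0],[0,0,0,0],[0,0,0,0],[0,0,0,0],[0,0,0,0],[0,0,-0.02,0],[0,0,-0.04,0],[0,0,-0.04,0],[0,0,-0.04,0],[0,0,-0.04,0],[0,0,-0.02,0],[0,0,0,0]]], claw=1.0)

```text
time_s: 18.75
tcp_pos: [0.5178, -0.0201, 0.3548]
ee_rot: [[-0.99, 0.142, 0.004], [0.142, 0.99, 0.001], [-0.004, 0.002, -1.0]]
wrist_force: [-0.2, -0.1, -0.3]
gripper_width: 1.004
gripper_force: 0.0
```

Request:
jog_arm(rows=[[[-0.0334,0.0197,0,0],[-0.0334,0.0196,0,0],[0,0,0,0],[0,0,0,0],[0,0,0,0],[0,0,0,0]]], claw=0.0)

```text
time_s: 19.5
tcp_pos: [0.5886, 0.009, 0.3536]
ee_rot: [[-0.99, 0.142, 0.0], [0.142, 0.99, 0.0], [-0.0, 0.0, -1.0]]
wrist_force: [0.3, 0.4, 0.5]
gripper_width: 0.404
gripper_force: 0.0
```

```bash
python3 - <<'E'
from h import *
import cv2,pickle
m=camera_model("wrist"); pickle.dump(m,open("m4.pkl","wb"))
im=capture("wrist")[:,:,::-1]
cv2.imwrite("pics/w4.png",im)
print(sense()["tcp_pos"])
for z in (.107,.092): print((proj("wrist",[.6296,.0034,z],m)-[220,60])*3.2)
cv2.imwrite("pics/w4c.png",cv2.resize(im[60:240,220:450],None,fx=3.2,fy=3.2,interpolation=cv2.INTER_CUBIC))
E
```

```text
[0.58866612 0.00901909 0.35368696]
[318.20067701 509.4222495 ]
[318.28015692 496.09744361]
```

View pics/w4c.png

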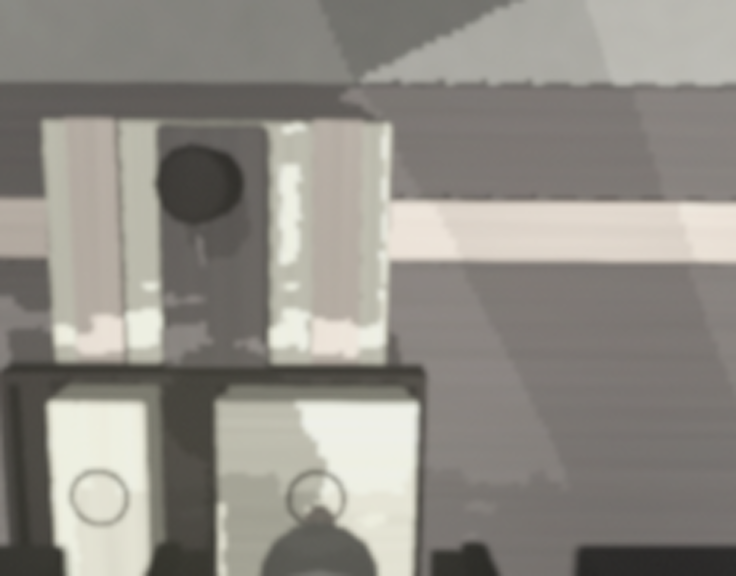

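The square ring is at crop (317,498), against (318,496) predicted for the axis, so it is aligned within 1 mm. I'll shut the claw and press.

Request:
jog_arm(rows=[[[-0.021,0.0003,0,0],[-0.0208,0.0003,0,0],[0,0,0,0],[0,0,0,0],[0,0,0,0],[0,0,0.02,0],[0,0,0.02,0],[0,0,0.006,0],[0,0,0.004,0],[0,0,0.004,0],[0,0,0.004,0],[0,0,0.004,0],[0,0,0.004,0],[0,0,0.004,0],[0,0,0.002,0],[0,0,0,0],[0,0,0,0],[0,0,0,0],[0,0,0,0]]], claw=0.0)

```text
time_s: 21.92
tcp_pos: [0.6308, 0.0039, 0.2839]
ee_rot: [[-0.99, 0.141, 0.003], [0.141, 0.99, -0.0], [-0.003, -0.0, -1.0]]
wrist_force: [-4.1, 1.1, 10.0]
gripper_width: 0.004
gripper_force: 5.4
```

Request:
jog_arm(rows=[[[0,0,-0.01,0],[0,0,-0.02,0],[0,0,-0.04,0],[0,0,0,0]]])

```text
time_s: 22.42
tcp_pos: [0.6321, 0.0041, 0.3546]
ee_rot: [[-0.99, 0.141, 0.008], [0.141, 0.99, 0.001], [-0.008, 0.002, -1.0]]
wrist_force: [-0.1, -0.0, 0.4]
gripper_width: 0.004
gripper_force: 0.0
```

Request:
jog_arm(rows=[[[0.036,-0.0134,0,0],[0.036,-0.0133,0,0],[0.036,-0.0133,0,0],[0,0,0,0],[0,0,0,0],[0,0,0,0],[0,0,0.025,0],[0,0,0.025,0],[0,0,0.025,0],[0,0,0.025,0],[0,0,0.025,0],[0,0,0.025,0],[0,0,0.025,0],[0,0,0.025,0],[0,0,0,0]]], claw=1.0)

```text
time_s: 24.3
tcp_pos: [0.5175, -0.0204, 0.149]
ee_rot: [[-0.99, 0.142, -0.005], [0.142, 0.99, -0.001], [0.005, -0.002, -1.0]]
wrist_force: [0.0, -0.2, -0.1]
gripper_width: 1.003
gripper_force: 0.0
```

Request:
jog_arm(rows=[[[0,0,0,0],[0,0,0,0],[0,0,0,0],[0,0,0,0],[0,0,0,0],[0,0,0,0],[0,0,0,0],[0,0,0,0]]], claw=0.0)

```text
time_s: 25.3
tcp_pos: [0.518, -0.0204, 0.1512]
ee_rot: [[-0.99, 0.142, -0.0], [0.142, 0.99, -0.0], [0.0, -0.0, -1.0]]
wrist_force: [0.1, 0.3, 0.7]
gripper_width: 0.265
gripper_force: 30.0
```

Request:
jog_arm(rows=[[[0.007,0.002,0,0],[0.01,0.003,0,0],[0.01,0.004,0,0],[0.01,0.004,0,0],[0.01,0.004,0,0],[0.01,0.004,0,0],[0.01,0.004,0,0],[0.01,0.004,0,0],[0.008,0.004,0,0],[0.006,0,0,0],[0.003,0,0,0],[0.002,0,0,0],[0,0,0,0],[0,0,0,0]]])

```text
time_s: 27.05
tcp_pos: [0.4278, 0.0261, 0.1512]
ee_rot: [[-0.99, 0.142, -0.0], [0.142, 0.99, 0.0], [0.0, 0.0, -1.0]]
wrist_force: [1.6, 2.0, -3.3]
gripper_width: 0.265
gripper_force: 30.0
```

Request:
jog_arm(rows=[[[0.002,0,0,0],[0.002,0,0,0],[0,0,0,0],[0,0,0,0]]])

```text
time_s: 27.55
tcp_pos: [0.4265, 0.0267, 0.1514]
ee_rot: [[-0.99, 0.141, 0.006], [0.141, 0.99, 0.001], [-0.006, 0.002, -1.0]]
wrist_force: [11.9, -2.9, -12.2]
gripper_width: 0.265
gripper_force: 30.0
```

The force rise shows the carrier has reached the stop. I'll ease off slightly, release and lift.

Request:
jog_arm(rows=[[[-0.002,0,0,0],[0,0,0,0]]])

```text
time_s: 27.8
tcp_pos: [0.4267, 0.0263, 0.1513]
ee_rot: [[-0.99, 0.142, 0.002], [0.142, 0.99, 0.0], [-0.002, 0.001, -1.0]]
wrist_force: [6.6, -0.2, -7.7]
gripper_width: 0.263
gripper_force: 30.0
```

Request:
jog_arm(rows=[[[0,0,0,0],[0,0,0,0],[0,0,0,0],[0,0,0,0],[0,0,0,0],[0,0,-0.02,0],[0,0,-0.04,0],[0,0,-0.04,0],[0,0,-0.04,0],[0,0,0,0],[0,0,0,0]]], claw=1.0)

```text
time_s: 29.18
tcp_pos: [0.4251, 0.0261, 0.2906]
ee_rot: [[-0.99, 0.142, -0.001], [0.142, 0.99, 0.0], [0.001, -0.0, -1.0]]
wrist_force: [0.8, 0.1, -1.4]
gripper_width: 1.003
gripper_force: 0.0
```

```bash
python3 - <<'E'
from h import *
import cv2
m=camera_model("wrist")
im=capture("wrist")[:,:,::-1]
t=capture("top")[:,:,::-1][98:242,228:412]
cv2.imwrite("pics/e.png",cv2.resize(t,None,fx=4,fy=4,interpolation=cv2.INTER_CUBIC))
E
```

```text
(no output)
```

View pics/e.png

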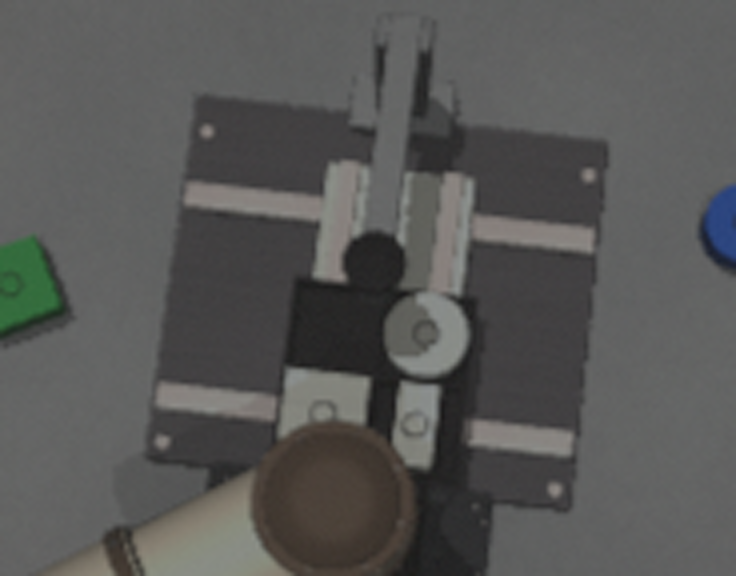

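The carrier is pulled to the front with all three tins in their pockets, and the round ring is at (426,333). I'll check the carrier value and hand in.

```bash
python3 - <<'E'
from h import *
p=ray("top",334.1,180.9,.092)-[.6296,.0034,0]; a=np.radians(-8.2)
x=p[0]*np.cos(a)+p[1]*np.sin(a)-.038
print(x)
if x<-.0555: print(finish_job())
E
```

```text
-0.05842825603559742
the job is handed in; nothing more can be done
None
```

I stamped the round tin and then the square tin, each with its ring under the stamp's point to within about 1 mm. The carrier is back at its front stop (estimated at -0.058 m) with all three tins in their pockets, and I have handed the job in. The hand-in did not return a verdict.

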